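Seal the clear freeze-drying vials, vent the amber one

ROBOT

A 6-joint arm with a two-finger parallel gripper is mounted at the origin on the work surface. World frame = base frame: x ahead of the robot, y to its left, z up, the work surface at z = 0. Lengths are in m, angles in rad, forces in N, time in s.
With the tool pointing down it reaches from about 0.325 to 0.775 m from the base axis. Payload 5.5 kg.
Tool frame: the origin (TCP) lies at the very end of the fingers, on their centre line; the grasp point (between the pads) lies 19 mm behind it; z points along the fingers, y is the line along which they close (so a half turn about z gives the same grasp; the last joint's range is limited). The gripper opens to 85 mm and grips with 20 to 120 N. Pads are 22 mm wide; open, the fingers measure 114 mm over their backs; the gripper's body (76 mm by 85 mm) begins 54 mm behind the grasp point. The pads swing forward as they close: fully open they stand 13 mm farther back than shut.
Start: joints at [-1.211, 0.091, 1.231, -0, 1.82, -0.057], TCP at [0.243, -0.549, 0.197] pointing down, gripper open.
Joint ranges: [-2.87, 2.87], [-0.86, 2.18], [0.17, 2.46], [-1.51, 4.65], [0.06, 2.69], [-2.65, 2.65]. Speed limits (rad/s): [2.57, 2.57, 3.01, 3.14, 3.14, 3.14].

INTERFACE

Orientations are given as a rotation vector (axis times angle).
In Python, from cell import * gives the robot as it stands. The module is installed in compiled form; this text tells all that it offers.
- The arm moves only by the shell command python3 -m crank 'ROWS'. ROWS is JSON, a list of rows, each a list of 3 entries, a list of its own where there are three numbers: the shift along the world's x, y, z in mm, then the turn, a rotation vector about the world's x, y, z in degrees, then the opening in per cent of the stroke, from 0 (shut) to 100 (fully open). A call has 1 to 5 rows; each row shifts and turns the commanded pose from where the row before left it; what a row does not reach is not made up. A row lasts 1/8 s, in which the tool goes at most 62.5 mm and 10.7 degrees, less where a joint would pass 70% of its speed; a pose out of reach is approached as far as the arm can. A call with a gripper value outside its range is refused whole. The fingers move at their own pace and stop on an object; the grip force is fixed at half the most. Time passes only in rows, so rows that do not move let the fingers close. It gives the time, the measured TCP pose, the force and the opening at its end, in the units of the state.
- get_state(): the state, without advancing time (a new reading comes with each control period).
- camera(name): name is "scene" or "side" or "wrist"; returns a dict with "pixels" (400x640x3 uint8, red, green, blue), "K" (3x3 intrinsics, pixels), "rvec" (rotation vector, rad) and "tvec" (3), from world to camera coordinates, as OpenCV has them. Camera axes: x right, y down, z forward; pixel columns grow to the right and rows downward; lengths in m; the calibration is good to about 2 mm. A picture is of the moment at which its call begins. There is no depth.
- close_job(): hands the job in, once; it reports no verdict.
The state is a dict: "time_s": time; "qpos": joint angles; "joint_velocities": joint speeds; "joint_efforts": joint torques, N m; "ee_pos": TCP position; "tcp_rot": TCP orientation; "wrist_force": force on the tool from outside, world axes, zero at the start; "torque": the same for the moment, N m; "width": finger opening in m.
Only numpy, scipy, OpenCV 4.12 (cv2) and the standard library are available. Lean on these libraries where they do the work, as an engineer would, in place of code of your own. Each camera call takes 0.05 s, during which the arm holds its last target. There are 200 camera calls.

TASK

Three serum vials lean in the rack. One of the two clear ones still has its cap standing up: first press that cap fully home, and only then pull the amber vial's cap straight up to its upper stop so that it is vented. Do not touch the clear vial that is already sealed or its cap, and do not shove the other things on the bench about.

Things in the scene. Friction and masses are not known exactly. Their poses are not given: they have to be found in the camera images.
- rack: fixed grey rack, base 150 x 400 mm, vials in a row at y -100, 0, 100 mm, leaning 28 deg to its -x, which faces the robot's right. Origin on the bench under the row, z up. A white lamp bar over the row (x -8 to 18, z 243 to 265, y -197 to 197 mm; posts at x 80, y +-190) blocks a vertical gripper on the caps; one tilted along the vials fits
- vial_1: clear glass serum vial, 52 mm across, 92 mm long up to the cap, fixed leaning 28 deg in the rack; three places 100 mm apart, any of which it may have. Origin on the bench surface; the foot's centre lies 45 mm along x and 47 mm up from it, and the home cap's top 154 mm from the foot along the leaning axis
- vial_2: another clear glass serum vial, 52 mm across, 92 mm long up to the cap, fixed leaning 28 deg in the rack; three places 100 mm apart, any of which it may have. Origin on the bench surface; the foot's centre lies 45 mm along x and 47 mm up from it, and the home cap's top 154 mm from the foot along the leaning axis
- vial_amber: amber (brown) glass serum vial, 52 mm across, 92 mm long up to the cap, fixed leaning 28 deg in the rack; three places 100 mm apart, any of which it may have. Origin on the bench surface; the foot's centre lies 45 mm along x and 47 mm up from it, and the home cap's top 154 mm from the foot along the leaning axis
- cap_1 (a joint): cap_1 is a grey aluminium sleeve cap, 42 mm across, 62 mm long, on the first clear vial; it slides along the leaning axis and is held where left by a detent grip (6 N to move). Value in m: 0 = fully home (sealed), 0.030 = upper stop (vented, red stopper shows below the cap). Captive: cannot come off
- cap_2 (a joint): cap_2 is a grey aluminium sleeve cap, 42 mm across, 62 mm long, on the second clear vial; it slides along the leaning axis and is held where left by a detent grip (6 N to move). Value in m: 0 = fully home (sealed), 0.030 = upper stop (vented, red stopper shows below the cap). Captive: cannot come off
- cap_amber (a joint): cap_amber is a grey aluminium sleeve cap, 42 mm across, 62 mm long, on the amber vial; it slides along the leaning axis and is held where left by a detent grip (6 N to move). Value in m: 0 = fully home (sealed), 0.030 = upper stop (vented, red stopper shows below the cap). Captive: cannot come off
- cap_1_top (a point): centre of the flat top of the first clear vial's cap, moves with it. z axis points out along the slide axis (up and to the robot's right, 28 deg from vertical), y axis is level, along the row. The cap's gripping sides run 62 mm down from here at radius 21 mm; below that come 30 mm of bare neck when raised
- cap_2_top (a point): centre of the flat top of the second clear vial's cap, moves with it. z axis points out along the slide axis (up and to the robot's right, 28 deg from vertical), y axis is level, along the row. The cap's gripping sides run 62 mm down from here at radius 21 mm; below that come 30 mm of bare neck when raised
- cap_amber_top (a point): centre of the flat top of the amber vial's cap, moves with it. z axis points out along the slide axis (up and to the robot's right, 28 deg from vertical), y axis is level, along the row. The cap's gripping sides run 62 mm down from here at radius 21 mm; below that come 30 mm of bare neck when raised
- press: bystander: fixed cast aluminium hand press with raised lever, 200 x 130 mm foot, 480 mm tall, origin at the centre of its underside
- cap_tray: bystander: loose black plastic tray 100 x 150 x 28 mm with six grey crimp caps in it, origin at the centre of its underside
- spare_vial: bystander: loose upright clear serum vial, 52 mm across, 98 mm tall, origin at the centre of its underside
- wash_bottle: bystander: loose bottle 68 mm across, 150 mm tall, blue cap, origin at the centre of its underside
- beaker: bystander: loose white cup, 76 mm across, 90 mm tall, origin at the centre of its underside
- tip_box: bystander: loose blue and white pipette tip box 120 x 85 x 70 mm, origin at the centre of its underside
- reagent_jar: bystander: loose jar 80 mm across, 100 mm tall, origin at the centre of its underside

How it is judged:
On the way, in this order (a step that is already met when the one before it is completed fails the run):
1. both clear vials' caps are home (under 3 mm up) while the amber cap is still down (under 5 mm up) (value of joint each of cap_1, cap_2 below 0.003 m and value of joint cap_amber below 0.005 m), for 0.2 s.
2. the amber cap is up at its stop (25 mm or more) (value of joint cap_amber above 0.025 m), for 0.2 s.
At the end, for the whole second after the job is handed in: both clear vials' caps are home (less than 3 mm up) and the amber vial's cap stands at least 25 mm up of its 30 mm, at rest (value of joint each of cap_1, cap_2 below 0.003 m and value of joint cap_amber above 0.025 m and velocity of joint cap_amber below 0.005 m/s); the robot touches nothing.
It fails at once if the clear vial that was sealed from the start, or its cap, is touched with more than 1 N (contact force between vial_2 and the arm above 1 N).
It fails at once if the same, with the fingers (contact force between vial_2 and the fingers above 1 N).
It fails at once if a loose bystander is moved more than 40 mm (distance of any of cap_tray, spare_vial, wash_bottle, beaker, tip_box, reagent_jar from where it was at the start of the episode above 0.04 m).
It also fails if it takes over 51 s, if anything falls off the work surface, if the arm or the gripper's body presses on something with over 40 N, if the wrist force passes 120 N, or if a joint passes its speed limit or range.

## Working session

There is one attempt and no reset: what is moved stays moved. The work goes in short steps, Python scripts to look and compute and a shell command to move; the robot and the scene stay as the last step left them, time stands still between calls to the robot, and variables do not carry over. Pictures are saved under pics/ and viewed, on a budget of 10 in all, crops included, one or two more only if the job needs it, and the job is handed in when it is done.

```bash
mkdir -p pics; python3 - <<'E'
from cell import *
import cv2
for n in ("scene","side"):
    c=camera(n); cv2.imwrite(f"pics/{n}0.png",c["pixels"][:,:,::-1]); print(n,c["K"].tolist(),c["rvec"],c["tvec"])
s=get_state(); print(s["time_s"],s["ee_pos"],s["tcp_rot"],s["wrist_force"],s["width"])
E
```

```text
scene [[406.92161167987746, 0.0, 318.6263916501078], [0.0, 406.92161167987746, 200.0501385788843], [0.0, 0.0, 1.0]] [ 0.80978632  2.61914351 -1.01335867] [ 0.37796106 -0.16194736  1.80076473]
side [[413.268186150961, 0.0, 317.611157118525], [0.0, 413.268186150961, 202.65800821426998], [0.0, 0.0, 1.0]] [ 0.38398824 -2.6765421   1.28795003] [0.48540775 0.13561524 1.37970483]
0.1 [ 0.24280162 -0.5483515   0.19554807] [-3.07192404e+00 -6.49569121e-01  3.99012054e-04] [-0.30219129  0.42726131  0.35171294] 0.08570021804603804
```

View pics/scene0.png

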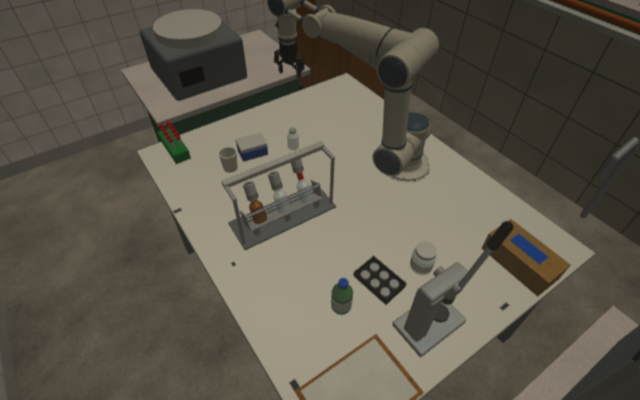

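View pics/side0.png

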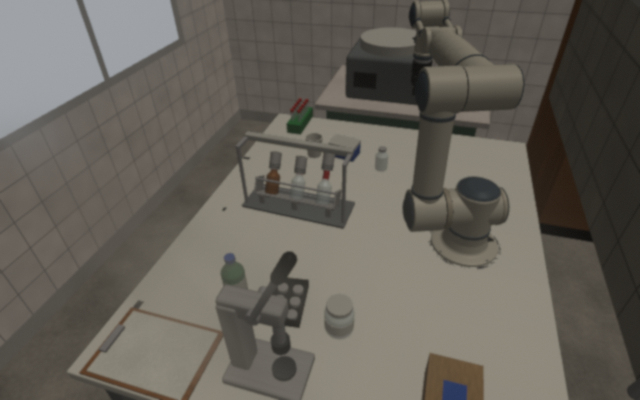

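The scene shows amber at the far end (~(258,205)), sealed clear in the middle (~(278,190)), and the raised clear, with red stopper, nearest the robot (~(300,180)). I'll zoom in on the rack in both views.

```bash
python3 - <<'E'
import cv2,numpy as np
a=cv2.imread("pics/scene0.png")[135:255,210:350]; b=cv2.imread("pics/side0.png")[125:230,225:365]
f=lambda i:cv2.convertScaleAbs(cv2.resize(i,None,fx=5.7,fy=5.7,interpolation=cv2.INTER_CUBIC)[:,:],alpha=1.5)
cv2.imwrite("pics/a.png",f(a)[:600]); cv2.imwrite("pics/b.png",f(b)[:600])
E
```

```text
(no output)
```

View pics/a.png

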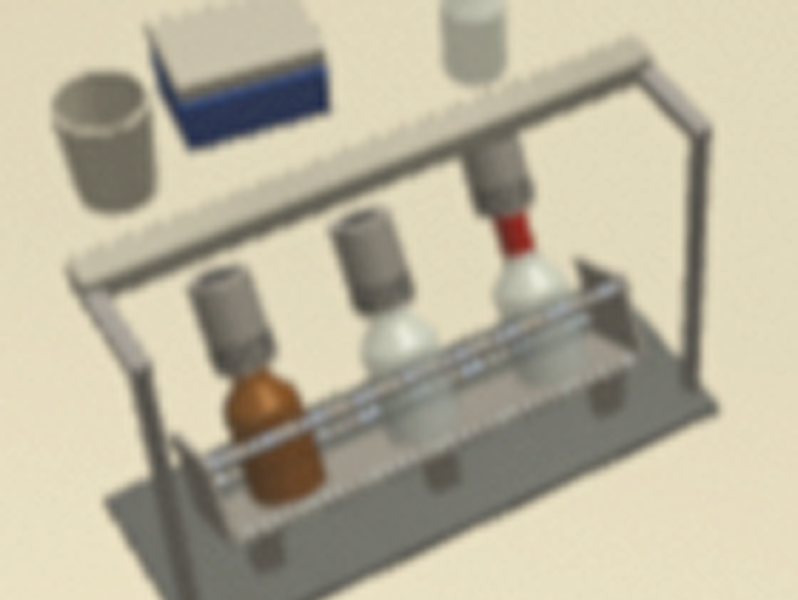

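View pics/b.png

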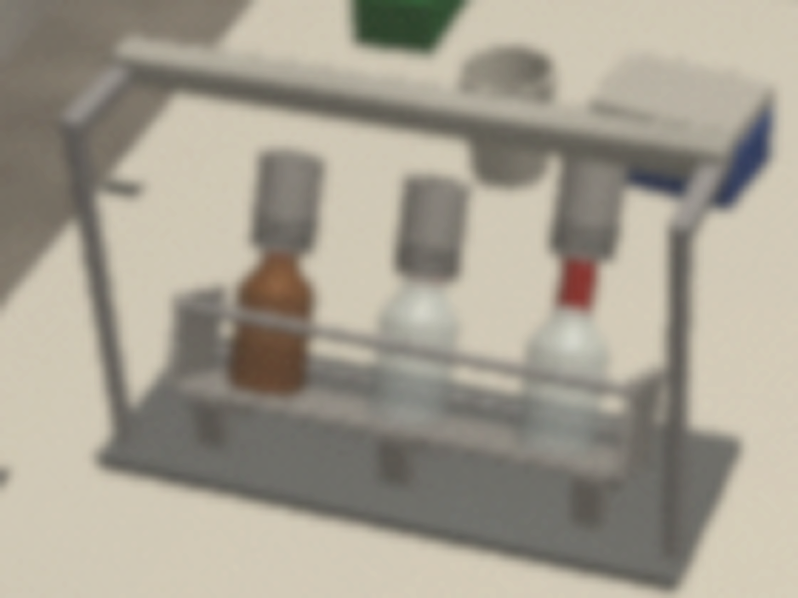

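Crop positions: the amber cap's centre is at (232,320) in a and (287,201) in b, and the middle cap's at (371,262) and (432,228). The red neck is at (515,234) and (578,284), with the bar ends also visible. Next I'll fit the rack pose to these.

```bash
cat >h.py <<'E'
import numpy as np
from scipy.spatial.transform import Rotation as R
S,C=np.sin(np.radians(28)),np.cos(np.radians(28))
def ax(s,y): return np.array([.045-S*s,y,.047+C*s])   # rack frame point on vial axis
def world(p,q): return R.from_euler('z',p[2]).apply(np.asarray(q))+[p[0],p[1],0]
def tool(p,tilt=28,flip=0):   # tool z into the vial, y along row
    z=np.array([np.sin(np.radians(tilt)),0,-np.cos(np.radians(tilt))]); y=np.array([0,1.,0])*(-1 if flip else 1)
    return R.from_euler('z',p[2])*R.from_matrix(np.c_[np.cross(y,z),y,z])
def status(p,y):
    from cell import get_state
    s=get_state(); d=R.from_euler('z',p[2]).inv().apply(np.array(s["ee_pos"])-[p[0],p[1],0])-[.045,0,.047]
    print("t",s["time_s"],"s,perp,y mm",np.round(1000*np.array([-S*d[0]+C*d[2],C*d[0]+S*d[2],d[1]-y]),1),"F",np.round(s["wrist_force"],1),"w",round(s["width"],4),"q",np.round(s["qpos"],2))
    return s
E
python3 - <<'E'
from h import *; import cv2
from scipy.optimize import least_squares
cam={"a":([[406.92161167987746,0,318.6263916501078],[0,406.92161167987746,200.0501385788843],[0,0,1]],[0.80978632,2.61914351,-1.01335867],[0.37796106,-0.16194736,1.80076473],(210,135)),
"b":([[413.268186150961,0,317.611157118525],[0,413.268186150961,202.65800821426998],[0,0,1]],[0.38398824,-2.6765421,1.28795003],[0.48540775,0.13561524,1.37970483],(225,125))}
P=[ax(.123,-.1),ax(.123,0),ax(.107,.1),[.005,-.197,.254],[.005,.197,.254]]
O={"a":[(232,320),(371,262),(515,234),(80,272),(643,55)],"b":[(287,201),(432,228),(578,284),(125,55),(728,160)]}
def res(p):
    r=[]
    for k,(K,rv,tv,o) in cam.items():
        w=world(p[:3],P)+[0,0,p[3]]
        r.append((cv2.projectPoints(w,np.array(rv),np.array(tv),np.array(K),None)[0][:,0]-((np.array(O[k])+.5)/5.7-.5+o))*np.array([[1,1,1,.5,.5]]).T)
    return np.concatenate(r).ravel()
f=min((least_squares(res,[.5,.0,t,0]) for t in (0,1.57,3.1,-1.57)),key=lambda f:f.cost)
print(f.x,f.cost); print(np.round(f.fun.reshape(2,-1,2),1).tolist())
p=f.x[:3]
for n,y in (("raised",.1),("sealed",0),("amber",-.1)): print(n,world(p,ax(.184 if y>0 else .154,y)))
print("hover raised s=.30",world(p,ax(.30,.1)))
from cell import get_state
s=get_state(); r0=R.from_rotvec(s["tcp_rot"])
for fl in (0,1): print("turn deg",np.degrees((tool(p,28,fl)*r0.inv()).as_rotvec()))
print("axis",(world(p,ax(1,0))-world(p,ax(0,0))))
E
```

```text
[ 5.96325189e-01 -7.38621645e-02  1.50727305e+00 -1.45368566e-05] 1.4232302534401176
[[[-0.1, -0.3], [0.3, -0.1], [-0.2, -0.8], [-0.7, 0.8], [0.5, 0.4]], [[0.3, 0.2], [-0.0, 0.2], [-0.2, -0.2], [-0.2, 0.1], [-0.1, 0.2]]]
raised [ 0.49389988 -0.10881341  0.20946236]
sealed [ 0.59459226 -0.10110573  0.18297393]
amber [ 0.69439056 -0.10745378  0.18297393]
hover raised s=.30 [ 0.49044281 -0.16316227  0.31188428]
turn deg [  19.04894478   27.53235645 -114.76549681]
turn deg [ 24.06285566 -16.90054558  61.15809508]
axis [-0.02980232 -0.46852467  0.88294759]
```

The fit is tight: residuals are under 1 px and the height is consistent to about 0 mm. I'll lift, turn and move to a hover on the raised cap's axis, closing the fingers on the way.

```bash
python3 -m crank '[[[0,0,60],[3.4,-2.4,8.7],0],[[20,20,40],[3.4,-2.4,8.7],0],[[40,45,10],[3.4,-2.4,8.7],0],[[40,45,10],[3.4,-2.4,8.7],0],[[40,45,10],[3.4,-2.4,8.7],0]]' | cut -c1-600
python3 -m crank '[[[40,45,5],[3.4,-2.4,8.7],0],[[30,45,0],[3.4,-2.4,8.7],0],[[20,45,0],[0,0,0],0],[[0,0,0],[0,0,0],0]]' | cut -c1-600
cat >>h.py <<'E'
p=[.59633,-.07386,1.50727]
def plan(y,s,flip=1,tilt=28):
    st=status(p,y); t=world(p,ax(s,y))
    print("shift mm",np.round(1000*(t-st["ee_pos"]),1),"turn",np.round(np.degrees((tool(p,tilt,flip)*R.from_rotvec(st["tcp_rot"]).inv()).as_rotvec()),2))
E
python3 -c "
from h import *
plan(.1,.24)"
```

```text
time_s: 0.72
ee_pos: [0.3837, -0.3924, 0.3266]
tcp_rot: [-2.382, -1.609, -0.38]
wrist_force: [-0.0, 1.0, 0.1]
width: 0.0001
time_s: 1.23
ee_pos: [0.474, -0.2559, 0.3316]
tcp_rot: [-2.019, -1.893, -0.501]
wrist_force: [-0.8, 0.2, 0.6]
width: 0.0002
t 1.225 s,perp,y mm [361.4 -73.4  10.5] F [-0.8  0.2  0.6] w 0.0002 q [-0.8   0.22  0.92  0.47  2.28 -0.48]
shift mm [ 18.3 120.9 -72.7] turn [0.22 0.08 0.07]
```

```bash
python3 -m crank '[[[9,40,-15],[0.2,0.1,0.1],0],[[9,40,-15],[0,0,0],0],[[0,40,-40],[0,0,0],0],[[0,0,0],[0,0,0],0]]'
python3 - <<'E'
from h import *
plan(.1,.21)
from cell import camera; import cv2
a=camera("side")["pixels"][60:230,220:420,::-1]; w=camera("wrist")["pixels"][:,:,::-1]
a=cv2.resize(a,(470,400),interpolation=cv2.INTER_CUBIC); w=cv2.resize(w,(330,206))
o=np.zeros((400,800,3),np.uint8); o[:,:470]=a; o[:206,470:]=w
cv2.imwrite("pics/c.png",cv2.convertScaleAbs(o,alpha=1.3))
E
```

```text
time_s: 1.72
ee_pos: [0.4887, -0.1362, 0.2562]
tcp_rot: [-2.014, -1.881, -0.497]
wrist_force: [0.2, -0.2, 0.1]
width: -0.0003
t 1.725 s,perp,y mm [238.3  -2.5   3.5] F [ 0.2 -0.2  0.1] w -0.0003 q [-0.64  0.02  1.27  0.47  2.08 -0.39]
shift mm [  4.5  15.2 -23.8] turn [-0.27 -0.54  0.14]
```

View pics/c.png

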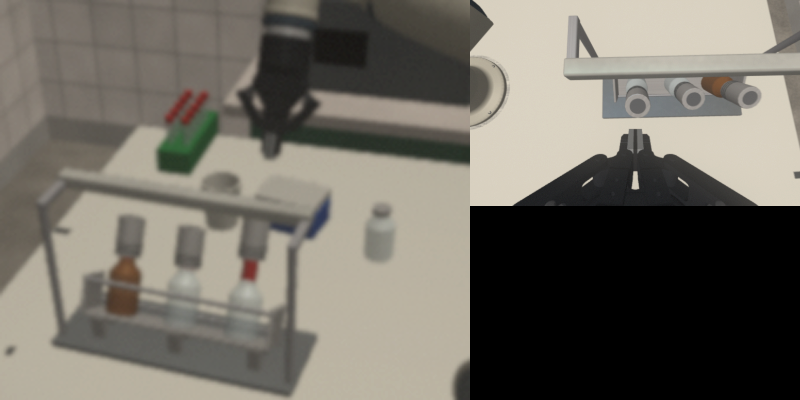

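Side view: the fingertip is at about (270,155), above the bar, and the wrist view shows the cap ahead of the fingers. I'll check both against the projected TCP and cap top.

```bash
python3 - <<'E'
from h import *; import cv2
from cell import camera,get_state
for n in ("side","wrist"):
    c=camera(n); q=np.array([get_state()["ee_pos"],world(p,ax(.184,.1)),world(p,ax(.154,0)),world(p,ax(.154,-.1))])
    u=cv2.projectPoints(q,c["rvec"],c["tvec"],c["K"],None)[0][:,0]
    print(n,u.round(1).tolist(),"crop",((u-[220,60])*2.35).round().tolist() if n=="side" else (u*.5156+[470,0]).round().tolist())
plan(.1,.21)
cv2.imwrite("pics/d.png",c["pixels"][:,:,::-1])
E
```

```text
side [[332.2, 135.1], [329.1, 152.7], [301.5, 156.3], [276.3, 151.6]] crop [[264.0, 176.0], [256.0, 218.0], [192.0, 226.0], [132.0, 215.0]]
wrist [[320.6, 238.5], [320.8, 202.8], [428.2, 191.6], [535.6, 191.1]] crop [[635.0, 123.0], [635.0, 105.0], [691.0, 99.0], [746.0, 99.0]]
t 1.925 s,perp,y mm [246.5  -2.4   0.5] F [-0.7  1.   0.1] w -0.0002 q [-0.64  0.02  1.26  0.47  2.09 -0.39]
shift mm [  1.7  19.2 -31.1] turn [0.19 0.13 0.3 ]
```

View pics/d.png

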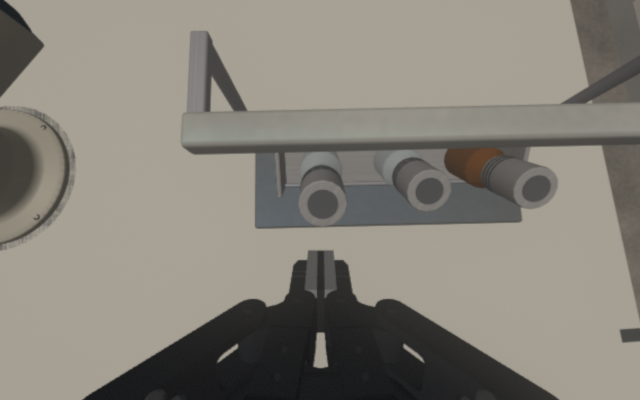

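Wrist view: the cap tops at (322,204), (427,190) and (537,188) match my predictions. The fingertip at (321,251) appears behind the projected TCP at (320.6,238.5), so I'll work out how far.

```bash
python3 - <<'E'
from h import *; import cv2
from cell import camera,get_state
c=camera("wrist"); d=camera("side"); st=get_state(); e=np.array(st["ee_pos"]); r=R.from_rotvec(st["tcp_rot"])
for b in (0,10,20,30):
    q=e-r.apply([0,0,b/1000]); f=lambda c:cv2.projectPoints(q[None],c["rvec"],c["tvec"],c["K"],None)[0].ravel().round(1)
    print(b,"wrist",f(c),"side",f(d))
status(p,.1)
Rc=R.from_rotvec(np.ravel(c["rvec"])); cp=-Rc.inv().apply(np.ravel(c["tvec"])); print("cam in tool mm",r.inv().apply(cp-e)*1000, "z cam in tool",r.inv().apply(Rc.inv().apply([0,0,1])))
g=cv2.resize(d["pixels"][90:180,280:390,::-1],None,fx=6,fy=6,interpolation=cv2.INTER_CUBIC); cv2.imwrite("pics/e.png",cv2.convertScaleAbs(g,alpha=1.6))
E
```

```text
0 wrist [320.3 238.1] side [332.1 134.9]
10 wrist [320.3 245.2] side [332.6 132. ]
20 wrist [320.3 253.1] side [333.  129.1]
30 wrist [320.3 262. ] side [333.5 126.2]
t 2.025 s,perp,y mm [246.5  -2.5   0.4] F [-0.5 -0.8  0.5] w 0.0002 q [-0.64  0.02  1.26  0.47  2.08 -0.39]
cam in tool mm [ 8.52146844e+01  3.68451163e-02 -1.76053489e+02] z cam in tool [-3.29578929e-01 -2.54898058e-04  9.44127992e-01]
```

View pics/e.png

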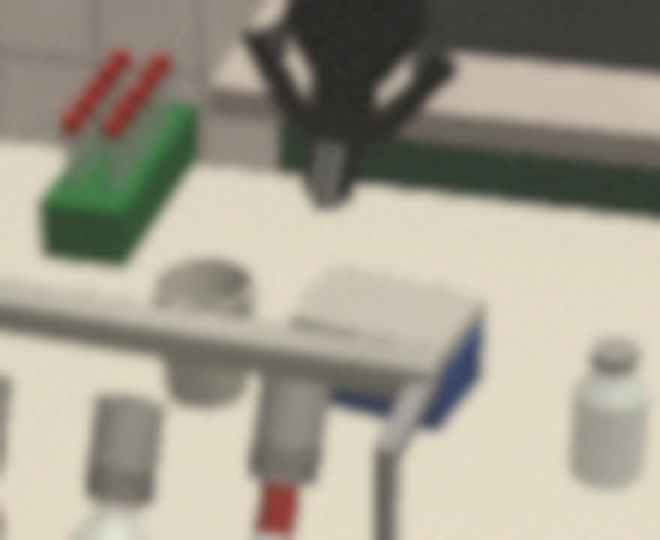

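Both views put the visible tip 30-35 mm behind the reported TCP along the tool axis. I'll approach along the axis and use the force reading to find contact.

```bash
python3 -m crank '[[[1,11,-18],[0,0,0],0],[[1,11,-18],[0,0,0],0],[[0,0,0],[0,0,0],0]]'
python3 -c "
from h import *
plan(.1,.154)"
python3 -m crank '[[[0,5,-9],[0,0,0],0],[[0,5,-9],[0,0,0],0],[[0,0,0],[0,0,0],0]]'
python3 -c "
from h import *
plan(.1,.154)"
```

```text
time_s: 2.4
ee_pos: [0.4929, -0.117, 0.2254]
tcp_rot: [-2.02, -1.887, -0.502]
wrist_force: [-0.5, -0.5, 0.6]
width: -0.0
t 2.4 s,perp,y mm [2.019e+02 2.000e-01 5.000e-01] F [-0.5 -0.5  0.6] w -0.0 q [-0.61 -0.01  1.36  0.46  2.01 -0.39]
shift mm [  1.9  22.2 -42.4] turn [ 0.04 -0.07  0.25]
time_s: 2.78
ee_pos: [0.4927, -0.1064, 0.2069]
tcp_rot: [-2.019, -1.887, -0.501]
wrist_force: [-0.3, 1.0, -0.3]
width: -0.0005
t 2.775 s,perp,y mm [180.6   0.9   1.4] F [-0.3  1.  -0.3] w -0.0005 q [-0.59 -0.03  1.41  0.46  1.98 -0.39]
shift mm [  2.1  11.6 -23.9] turn [ 0.03 -0.09  0.22]
```

No contact at s=181 mm, though the raised cap top is at 184 mm, so the tip does sit behind the reported TCP. I'll continue.

```bash
for i in 1 2; do python3 -m crank '[[[0,4,-8],[0,0,0],0],[[0,0,0],[0,0,0],0]]' >/dev/null
python3 -c "
from h import *
plan(.1,.154)"; done
python3 -m crank '[[[0,4,-8],[0,0,0],0],[[0,0,0],[0,0,0],0]]' >/dev/null
python3 -c "
from h import *
plan(.1,.154)
from cell import camera
import cv2
d=camera('side')
g=cv2.resize(d['pixels'][90:190,260:390,::-1],None,fx=6,fy=6,interpolation=cv2.INTER_CUBIC); cv2.imwrite('pics/f.png',cv2.convertScaleAbs(g,alpha=1.6))"
```

```text
t 3.025 s,perp,y mm [171.7   0.7   1.6] F [0.1 0.  0.4] w 0.0001 q [-0.58 -0.03  1.43  0.46  1.96 -0.39]
shift mm [  2.1   7.6 -15.9] turn [ 0.03 -0.09  0.22]
t 3.275 s,perp,y mm [162.6   0.4   1.9] F [ 0.7  0.2 -0.3] w -0.0002 q [-0.58 -0.04  1.45  0.45  1.95 -0.39]
shift mm [ 2.2  3.5 -7.8] turn [ 0.02 -0.09  0.22]
t 3.525 s,perp,y mm [153.6   0.2   2.2] F [-0.4 -0.2  0.5] w -0.0001 q [-0.57 -0.04  1.47  0.45  1.93 -0.39]
shift mm [ 2.2 -0.5  0.2] turn [ 0.02 -0.1   0.22]
```

View pics/f.png

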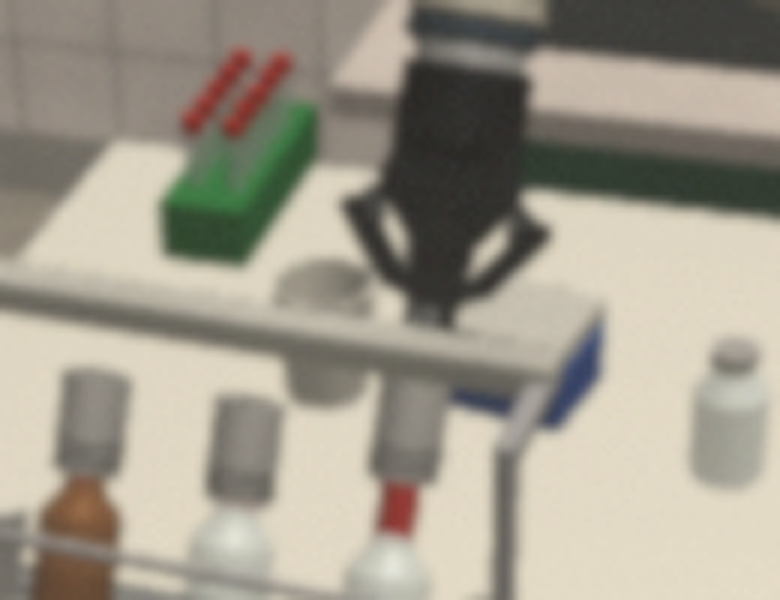

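The tip is now just behind the bar above the cap, with the red neck still fully visible at (398,508). I'll keep pressing in small steps.

```bash
for i in 1 2 3; do python3 -m crank '[[[1,3,-6],[0,0,0],0],[[0,0,0],[0,0,0],0]]' >/dev/null
python3 -c "
from h import *
status(p,.1)"; done
```

```text
t 3.825 s,perp,y mm [147.6   0.2   1.1] F [ 0.3 -0.8 -0.3] w -0.0004 q [-0.57 -0.04  1.48  0.45  1.92 -0.39]
t 4.075 s,perp,y mm [1.409e+02 1.000e-01 4.000e-01] F [ 0.1 -0.1  1.2] w -0.0002 q [-0.56 -0.04  1.49  0.45  1.91 -0.39]
t 4.325 s,perp,y mm [ 1.34e+02 -1.00e-01 -5.00e-01] F [-0.5 -0.4  0.9] w 0.0 q [-0.56 -0.05  1.5   0.45  1.9  -0.39]
```

```bash
cat >>h.py <<'E'
def red():
    from cell import camera
    i=camera("side")["pixels"].astype(int)[120:200,310:350]; m=(i[...,0]>1.8*i[...,1]); r=np.where(m.any(1))[0]
    print("red px",m.sum(),"rows",(r.min()+120,r.max()+120) if len(r) else None)
E
python3 -c "
from h import *
red()"
for i in 1 2; do python3 -m crank '[[[0,3,-6],[0,0,0],0],[[0,0,0],[0,0,0],0]]' >/dev/null
python3 -c "
from h import *
status(p,.1);red()"; done
python3 -c "
from cell import *
import cv2
cv2.imwrite('pics/g.png',camera('wrist')['pixels'][80:340,160:480,::-1].repeat(2,0).repeat(2,1))"
```

```text
red px 8 rows (np.int64(176), np.int64(177))
t 4.625 s,perp,y mm [ 1.274e+02 -1.000e-01 -6.000e-01] F [-0.6  0.8  2.3] w 0.0003 q [-0.55 -0.05  1.51  0.45  1.88 -0.39]
red px 0 rows None
t 4.925 s,perp,y mm [120.8  -0.3  -0.4] F [0.9 0.8 1.2] w -0.0 q [-0.55 -0.05  1.53  0.45  1.87 -0.39]
red px 0 rows None
```

View pics/g.png

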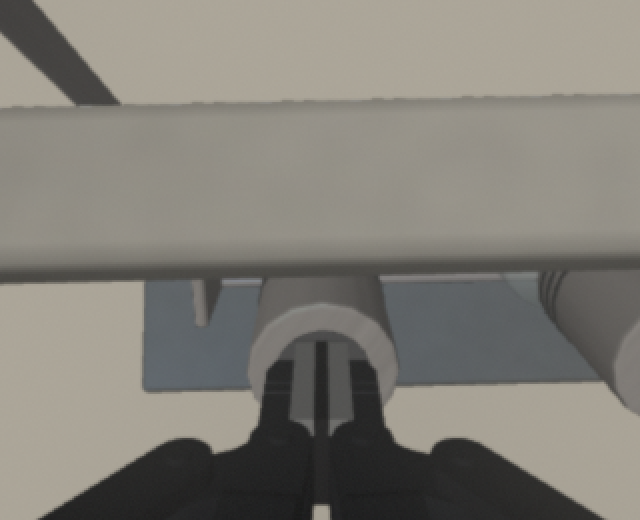

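The fingertips rest on the cap's top, and the red neck has dropped from view. I'll press on until the force shows the hard stop.

```bash
for i in 1 2 3 4; do python3 -m crank '[[[0,2,-4],[0,0,0],0],[[0,0,0],[0,0,0],0]]' >/dev/null
python3 -c "
from h import *
status(p,.1)"; done
```

```text
t 5.275 s,perp,y mm [119.8  -0.5  -0.6] F [-4.4 -8.3 14.7] w 0.0001 q [-0.55 -0.05  1.53  0.45  1.87 -0.39]
t 5.525 s,perp,y mm [119.6  -0.6  -1. ] F [ -9.7 -15.6  31.4] w -0.0 q [-0.54 -0.06  1.54  0.45  1.86 -0.39]
t 5.775 s,perp,y mm [119.4  -0.7  -1.4] F [-16.6 -25.3  48.4] w 0.0001 q [-0.54 -0.06  1.54  0.45  1.86 -0.39]
t 6.025 s,perp,y mm [119.2  -0.8  -1.8] F [-21.6 -33.4  62.8] w 0.0 q [-0.54 -0.07  1.54  0.44  1.85 -0.39]
```

The hard stop shows at about 60 N with the reported s at 119.5 mm. With the home cap top at 154 mm, the tip offset is 34.5 mm, which agrees with the images. Now I'll retreat along the axis and traverse high over the sealed vial.

```bash
python3 -m crank '[[[-1,-8,15],[0,0,0],0],[[-1,-23,44],[0,0,0],0],[[-1,-23,44],[0,0,0],0],[[-1,-15,28],[0,0,0],0],[[0,0,0],[0,0,0],0]]' | tail -3
python3 -m crank '[[[50,-3,0],[0,0,0],0],[[50,-3,0],[0,0,0],0],[[50,-3,0],[0,0,0],0],[[50,-3,0],[0,0,0],50],[[0,0,0],[0,0,0],100]]' | tail -3
python3 -c "
from h import *
red();plan(-.1,.20)"
```

```text
tcp_rot: [-2.023, -1.889, -0.503]
wrist_force: [-0.1, -0.2, -0.8]
width: -0.0
tcp_rot: [-2.013, -1.879, -0.494]
wrist_force: [-0.5, -0.5, -1.1]
width: 0.0361
red px 0 rows None
t 7.325 s,perp,y mm [244.2  -2.2  -1.3] F [ 0.1  0.4 -0.2] w 0.0432 q [-0.49  0.58  0.59  0.52  2.12 -0.18]
shift mm [  0.2  22.7 -38. ] turn [-0.19 -0.54  0.14]
```

```bash
python3 -m crank '[[[0,12,-19],[-0.2,-0.5,0.1],100],[[0,11,-19],[0,0,0],100],[[1,9,-18],[0,0,0],100],[[1,9,-18],[0,0,0],100],[[0,0,0],[0,0,0],100]]' >/dev/null
python3 -c "
from h import *
plan(-.1,.082)
from cell import *
import cv2
cv2.imwrite('pics/i.png',camera('wrist')['pixels'][:,:,::-1])"
```

```text
t 7.95 s,perp,y mm [165.    2.3   2.2] F [-0.8  0.   0.4] w 0.0856 q [-0.44  0.47  0.86  0.49  1.95 -0.23]
shift mm [  4.5  36.7 -74.4] turn [0.2  0.32 0.09]
```

View pics/i.png

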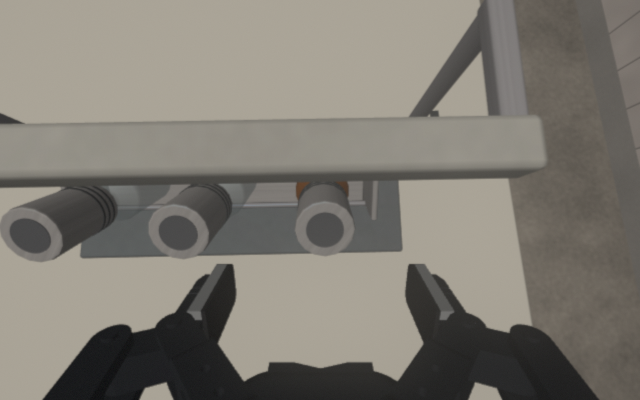

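The amber cap top at (324,228) lies between the open fingers (232 and 408). Both other caps look alike, fully down. Descending along the axis.

```bash
python3 -m crank '[[[2,7,-15],[0.2,0.3,0.1],100],[[1,7,-15],[0,0,0],100],[[1,7,-15],[0,0,0],100],[[0,0,0],[0,0,0],100]]' >/dev/null
python3 -c "
from h import *
plan(-.1,.082)"
python3 -m crank '[[[0,7,-14],[0,0,0],100],[[0,7,-14],[0,0,0],100],[[0,0,0],[0,0,0],100]]' >/dev/null
python3 -c "
from h import *
plan(-.1,.082)"
```

```text
t 8.5 s,perp,y mm [113.6  -1.1  -1.6] F [ 0.4 -0.3 -0.6] w 0.0852 q [-0.42  0.47  0.95  0.48  1.87 -0.24]
shift mm [ -0.6  15.8 -27.4] turn [-0.03 -0.06 -0.01]
t 8.875 s,perp,y mm [82.8 -1.7 -0.6] F [-0.5 -0.3 -0.3] w 0.0854 q [-0.4   0.46  1.01  0.47  1.82 -0.25]
shift mm [-0.5  1.9  0.1] turn [-0.01 -0.02 -0.01]
```

No contact so far. Closing on the cap.

```bash
python3 -m crank '[[[0,1,0],[0,0,0],0],[[0,0,0],[0,0,0],0],[[0,0,0],[0,0,0],0],[[0,0,0],[0,0,0],0],[[0,0,0],[0,0,0],0]]' >/dev/null
python3 -c "
from h import *
status(p,-.1)
from cell import *
import cv2
w=camera('wrist')['pixels'][:,:,::-1]; s=camera('side')['pixels'][100:200,240:360,::-1]
o=np.zeros((600,640,3),np.uint8); o[:400]=w; o[400:,:240]=s.repeat(2,0).repeat(2,1); cv2.imwrite('pics/j.png',o)"
```

```text
t 9.5 s,perp,y mm [86.  -0.5 -0.8] F [-6.  -1.3  3.3] w 0.0405 q [-0.4   0.45  1.01  0.47  1.82 -0.25]
```

View pics/j.png

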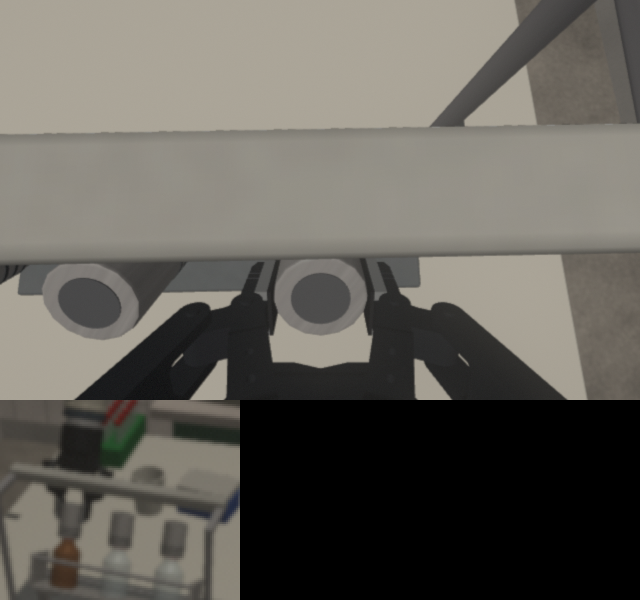

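The pads grip the amber cap on both sides (width 40.5 mm), and both clear caps are level in the side inset. Pulling along the axis.

```bash
python3 -m crank '[[[0,-4,7],[0,0,0],0],[[0,-4,7],[0,0,0],0],[[-1,-3,7],[0,0,0],0],[[0,0,0],[0,0,0],0]]' >/dev/null
python3 -c "
from h import *
status(p,-.1)"
python3 -m crank '[[[0,-3,5],[0,0,0],0],[[0,-2,4],[0,0,0],0],[[0,0,0],[0,0,0],0]]' >/dev/null
python3 -c "
from h import *
status(p,-.1)"
```

```text
t 10.1 s,perp,y mm [108.4  -0.4  -1. ] F [-2.   2.  -2.4] w 0.0403 q [-0.41  0.46  0.97  0.48  1.86 -0.25]
t 10.475 s,perp,y mm [116.2  -0.4  -1. ] F [-1.5  8.3 -8.6] w 0.0404 q [-0.42  0.47  0.95  0.48  1.87 -0.24]
```

```bash
python3 -m crank '[[[0,-2,4],[0,0,0],0],[[0,0,0],[0,0,0],0],[[0,0,0],[0,0,0],0]]' >/dev/null
python3 -c "
from h import *
status(p,-.1)
from cell import *
import cv2
s=camera('side')['pixels'][100:200,240:360,::-1]
cv2.imwrite('pics/k.png',cv2.convertScaleAbs(cv2.resize(s,None,fx=5,fy=5,interpolation=cv2.INTER_CUBIC),alpha=1.5))"
```

```text
t 10.85 s,perp,y mm [116.3  -0.4  -0.8] F [  1.1  14.8 -21.7] w 0.0403 q [-0.42  0.47  0.94  0.48  1.88 -0.24]
```

View pics/k.png

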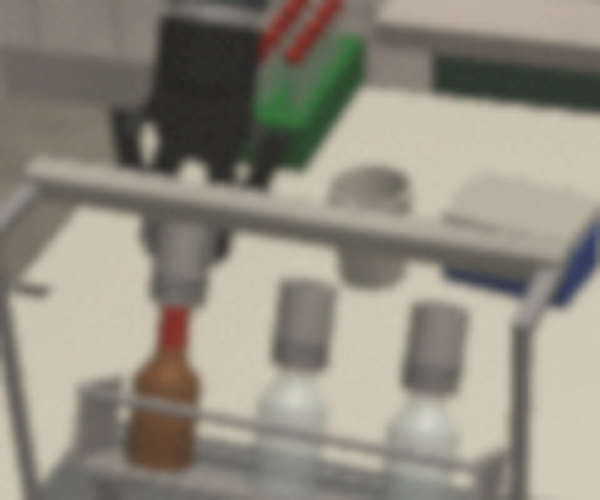

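The amber cap stands at its stop with the red neck showing (172,328), and both clear caps are home. Releasing and retreating along the axis.

```bash
python3 -m crank '[[[0,0,0],[0,0,0],100],[[0,0,0],[0,0,0],100],[[0,0,0],[0,0,0],100],[[0,0,0],[0,0,0],100],[[0,0,0],[0,0,0],100]]' | tail -2
python3 -m crank '[[[0,-9,18],[0,0,0],100],[[-1,-19,36],[0,0,0],100],[[-1,-24,45],[0,0,0],100],[[-1,-24,45],[0,0,0],100],[[0,0,0],[0,0,0],100]]' >/dev/null
python3 -c "
from h import *
status(p,-.1)
from cell import *
import cv2
s=camera('side')['pixels'][80:220,220:420,::-1]
cv2.imwrite('pics/l.png',cv2.convertScaleAbs(cv2.resize(s,None,fx=4,fy=4,interpolation=cv2.INTER_CUBIC),alpha=1.5))"
```

```text
wrist_force: [0.4, 1.0, -0.8]
width: 0.0853
t 12.15 s,perp,y mm [ 2.916e+02  2.000e-01 -4.100e+00] F [0.7 0.5 0.3] w 0.0853 q [-0.52  0.65  0.42  0.55  2.21 -0.15]
```

View pics/l.png

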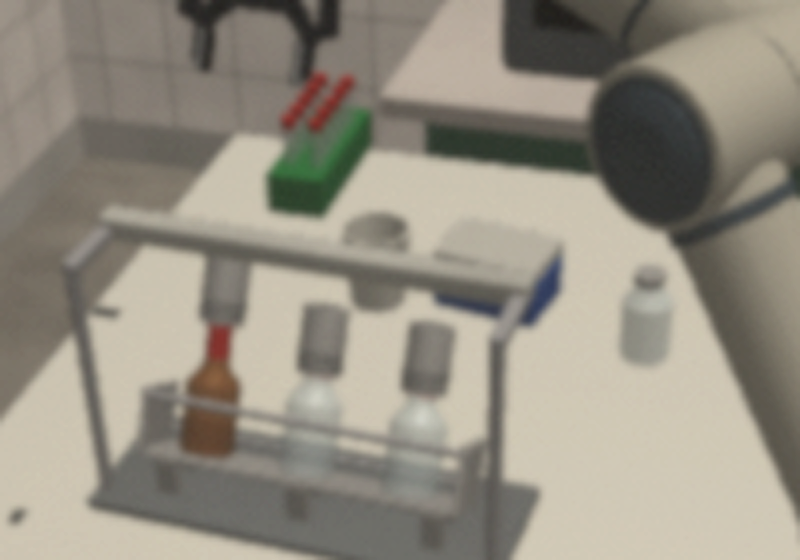

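The amber cap is up (red at (220,343)), both clear caps are home, the bystanders in view are unmoved, and the gripper is clear. Handing in.

```bash
python3 -c "
from cell import *
print(close_job())"
```

```text
the job is handed in; nothing more can be done
None
```

The job is done and handed in at about 12 s of the 51 s allowed; the hand-in gives no verdict. I pressed the raised clear cap (the vial nearest the robot) home first. Then I gripped the amber cap, pulled it up to its stop, let go and backed away along the vial's axis.

**Last checks:**
- **Clear cap:** it met a hard stop, with the press force building to about 75 N. In the last picture both clear caps sit level, with no red showing.
- **Amber cap:** it travelled about 30 mm before the pull force rose at the stop. In the last picture its red neck is showing after release.
- **Surroundings:** the gripper is clear and the wrist force is near zero. I noticed no contact with the sealed vial. The beaker, tip box and spare vial look unmoved; the bystanders on the other side of the bench were not in the last picture.

**What disagreed:** the real fingertips sat about 35 mm behind the reported TCP along the tool axis. I saw this in both camera views before contact, confirmed it at the hard stop, and allowed for it in the grasp. During most of the press the wrist force read only 1–2 N, although the cap should need 6 N to move, so I used the pictures and the hard stop instead. I viewed 13 pictures, three over the budget of 10.

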